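# Clamp a gel-casting frame in its stand

### The job

One of the two gel-casting stands is still open, and its green casting frame with the glass plates stands loose and askew on the grey rubber pad. Gently slide that frame back until it stands upright, square and flat against the stand's clear back wall, then swing the stand's red cam lever over to the front and down to its stop, so that the cam clamps the glass onto the pad. Take care not to press hard on the frame, and leave the other, already clamped stand and everything else on the bench as they are.

Things in the scene. Friction and masses are not known exactly. Their poses are not given: they have to be found in the camera images.
- stand: the open gel-casting stand, fixed: blue-grey base plate 130 (x) x 150 (y) x 12 mm, origin at the centre of its underside, +z up, open front towards its -x. A clear upright back wall, 150 wide, 8 thick, reaches z = 140 mm. Two cheeks (27 mm forward from the wall, 8 wide, at y = +-40 mm, z = 111 to 144 mm) carry the lever's pin over the pad.
- wall_foot (a point): foot of that stand's back wall, mid-width on its front face, at (30, 0, 18) mm in the stand's frame. From here the grey rubber pad runs 58 mm to the front (-x) and 62 mm to each side, its top at z = 18 mm; the bare base plate goes on 37 mm farther
- frame: loose green casting frame with its glass plates, about 260 g: 110 wide (y) x 16 thick (x); side rails 84 tall, 13 wide, centred at y = +-48.5 mm; glass between them 84 wide, 10 thick, 88 tall. Origin at the centre of its underside, +x to the back wall, +z up. Starts upright, 10 to 24 mm short of the wall, turned up to 0.12 rad; flat on the wall, its origin is at x = 22, z = 18 mm in the stand
- frame_foot (a point): middle of the frame's front face, 8 mm above its underside, on a 14 mm high foot bar flush with the rails. It slides on the rubber with 2 to 3 N and may tip back if pushed high up: push near the foot, over its width. Its top stops a hand that comes straight down in front of it: slope the fingers some 40 degrees. It may be pushed with 30 N at most
- lever (a joint): angle of the open stand's red cam lever (rad): 0 = rear stop, leaning back 0.6; 0.6 = upright; 2.0 = shut at its front stop, pointing to the stand's -x, 10 degrees above level. Needs about 3 N at the tip, stays where left, starts at 0 to 0.4. Its white lobe meets the seated glass at about 0.9 and presses it 4 mm down by 1.85; that takes 5 to 10 N at the tip
- lever_tip (a point): end of the open stand's lever, on its centre line, 112 mm from the pin; the lever is a bar 7 mm thick, its last 34 mm a red thumb pad 44 mm wide and 8 mm thick
- lever_pin (a point): centre of that lever's hinge pin, at (24.5, 0, 124) mm in the stand's frame; the hinge axis is the stand's y
- pad (a joint): how far the open stand's rubber pad is pressed down (m): 0 free, about 0.0003 under the frame's weight, 0.003 to 0.004 with the frame clamped, 0.005 at most; springs back, 12 N per mm
- stand_set: the other gel-casting stand, of the same make and size, fixed to the bench, with its frame seated and its lever shut; leave it alone. Origin and axes as for the open stand
- lever_set (a joint): angle of that stand's lever (rad), same sense: 2.0 = fully shut, as it starts and must stay
- comb: white gel comb lying flat, 38 x 90 x 6 mm; bystander
- spatula: orange spatula lying flat, 170 mm long; bystander
- wash_bottle: white wash bottle with red cap and a bent spout, 72 mm across, 212 mm tall; origin at the centre of its underside; bystander
- tube_rack: orange tube rack, 72 x 150 x 58 mm, caps to 68 mm; bystander
- tip_box: blue pipette-tip box, 85 x 120 x 54 mm; bystander
- stain_tray: white staining tray, 130 x 170 x 35 mm; bystander
Not all that is in view belongs to the job. What is shaped like the stand but brown or pink is not meant. Leave any yellow look-alike of the frame alone.

How it is judged (in metres and radians):
On the way, in this order (a step that is already met when the one before it is completed fails the run):
1. the frame stands upright, square and flat against the back wall while the lever is still up (x of frame in the frame of stand above 0.0195 m and angle between the x axis of frame and the x axis of stand, either way round below 0.035 rad and angle between frame's own z axis and vertical below 0.035 rad and value of joint lever below 1 rad and linear speed of frame below 0.02 m/s), for 0.3 s.
2. the lever is shut to its stop (value of joint lever above 1.9 rad), for 0.2 s.
At the end, for the whole second after the job is handed in: Frame at rest against the open stand's back wall (2.5 mm), square and upright (2 degrees); its lever within 0.1 rad of the shut stop; the pad squeezed by over 1.5 mm; the other stand's lever still shut; bystanders within 20 mm of their places (x of frame in the frame of stand above 0.0195 m and angle between the x axis of frame and the x axis of stand, either way round below 0.035 rad and angle between frame's own z axis and vertical below 0.035 rad and value of joint each of lever, lever_set above 1.9 rad and value of joint pad above 0.0015 m and linear speed of frame below 0.02 m/s and distance of each of comb, spatula, wash_bottle, tube_rack, tip_box, stain_tray from where it was at the start of the episode below 0.02 m); the robot touches nothing.
It fails at once if the frame is pushed by the robot with more than 30 N (contact force between any of the arm, the fingers and frame above 30 N).
It fails at once if the other stand's lever is opened (value of joint lever_set below 1.85 rad).
It fails at once if a bystander is knocked away (distance of any of comb, spatula, wash_bottle, tube_rack, tip_box, stain_tray from where it was at the start of the episode above 0.04 m).
It also fails if it takes over 48 s, if anything falls off the work surface, if the arm or the gripper's body presses on something with over 40 N, if the wrist force passes 120 N, or if a joint passes its speed limit or range.

### The arm

A 6-joint arm with a two-finger parallel gripper is mounted at the origin on the work surface. World frame = base frame: x ahead of the robot, y to its left, z up, the work surface at z = 0. Lengths are in mm, angles in degrees, forces in N, time in s.
With the tool pointing down it reaches from about 350 to 850 mm from the base axis. Payload 8.1 kg.
Tool frame: the origin (TCP) lies midway between the tips of the shut fingers; the grasp point (between the pads) lies 19 mm behind it; z points along the fingers, y is the direction in which the jaws open and shut (so a half turn about z gives the same grasp; the last joint's range is limited). The gripper opens to 85 mm and grips with 20 to 120 N. Pads are 22 mm wide; open, the fingers measure 114 mm over their backs; the gripper's body (76 mm by 85 mm) begins 54 mm behind the grasp point. The pads swing forward as they close: fully open they stand 13 mm farther back than shut.
Start: joints at [-79.378, 7.471, 85.268, -0, 87.261, -4.893], TCP at [160.522, -578.133, 231.292] pointing down, gripper open.
Joint ranges: [-169.43, 169.43], [-51.17, 129.36], [1.28, 143.12], [-76.62, 256.62], [0, 156.53], [-152.29, 152.29]. Speed limits (degrees/s): [136.94, 136.94, 159.86, 180, 180, 180].

### API

Orientations are given as [roll, pitch, yaw] about the fixed x, y, z axes, in that order (R = Rz(yaw) Ry(pitch) Rx(roll)).
In Python, from bench import telemetry, snapshot, camera_params, job gives the robot as it stands. The module is installed in compiled form; this text tells all that it offers.
- The arm moves only by the shell command python3 -m jog 'ROWS' [FORCE]. ROWS is JSON, a list that holds one entry, the list of rows, each a list of 7 numbers: the shift along the tool's x, y, z in units of 50 mm (1.0 is 50 mm), then the turn, a rotation vector about the tool's x, y, z in units of 2 pi rad (1.0 is 2 pi rad), then the opening, from 0 (shut) to 1 (fully open). In form: [[[dx, dy, dz, rx, ry, rz, claw], ...]]. A call has 1 to 12 rows; each row shifts and turns the commanded pose from where the row before left it, along the tool's axes as they then stand; what a row does not reach is not made up. A row lasts 1/8 s, in which the tool goes at most 62.5 mm and 10.7 degrees, less where a joint would pass 70% of its speed; a pose out of reach is approached as far as the arm can. A call with a number of a shift or a turn outside -1 to 1 is refused whole. A call with a gripper value outside its range is refused whole. The fingers move at their own pace and stop on an object; FORCE is the grip in N (left out, the last holds). Time passes only in rows, so rows that do not move let the fingers close. It gives the time, the measured TCP pose, the force and the opening at its end, in the units of the state.
- telemetry.sense(): the state, without advancing time (a new reading comes with each control period).
- snapshot(name): name is "side" or "top" or "wrist"; returns (picture, depth): 400x640x3 uint8, red, green, blue; 400x640 float32, mm along the optical axis (not along the pixel's ray), 0 where there is no reading.
- camera_params(name): a dict with "K" (3x3 intrinsics, pixels), "extrinsics" (4x4, takes a point from camera to world coordinates). Camera axes: x right, y down, z forward; pixel columns grow to the right and rows downward; lengths in mm; the calibration is good to about 2 mm. A picture is of the moment at which its call begins: read the wrist's pose just before it. camera_params takes no time and is no camera call; for the wrist camera it gives the pose at the moment of the call.
- job.hand_in(): hands the job in, once; it reports no verdict.
The state is a dict: "time": time; "joint_pos": joint angles; "qd": joint speeds; "joint_efforts": joint torques, N m; "tool_pos": TCP position; "tcp_rot": TCP orientation; "ft_force": force on the tool from outside, world axes, zero at the start; "wrist_torque": the same for the moment, N m; "finger_gap": finger opening in mm.
Only numpy, scipy, OpenCV 4.12 (cv2) and the standard library are available. Lean on these libraries where they do the work, as an engineer would, in place of code of your own. Each camera call takes 0.05 s, during which the arm holds its last target. There are 200 camera calls.

## Working session

There is one attempt and no reset: what is moved stays moved. The work goes in short steps, Python scripts to look and compute and a shell command to move; the robot and the scene stay as the last step left them, time stands still between calls to the robot, and variables do not carry over. Pictures are saved under pics/ and viewed, about 8 in all and at most 12, crops included, and the job is handed in when it is done.

```bash
mkdir -p pics && cat > h.py <<'E'
import numpy as np,cv2
from bench import telemetry,snapshot,camera_params,job
def snap(n,f):
    P=camera_params(n);im,d=snapshot(n)
    np.savez('pics/'+f+'.npz',im=im,d=d,K=P['K'],T=P['extrinsics'])
    cv2.imwrite('pics/'+f+'.png',im[:,:,::-1]);return im,d
def cloud(f):
    z=np.load('pics/'+f+'.npz');d=z['d'];K=z['K'];T=z['T']
    v,u=np.indices(d.shape);p=np.stack([(u-K[0,2])/K[0,0]*d,(v-K[1,2])/K[1,1]*d,d],-1)
    w=p@T[:3,:3].T+T[:3,3];w[d==0]=np.nan
    return z['im'],w
E
python3 - <<'E'
from h import *
for n in('top','side'): snap(n,n+'0')
s=telemetry.sense();print(s)
for n in('top','side','wrist'):
    P=camera_params(n);print(n,np.round(P['K'],1).tolist(),np.round(P['extrinsics'],3).tolist())
E
```

```text
{'time': 0.1, 'joint_pos': array([-7.93776430e+01,  7.51016737e+00,  8.53256967e+01, -2.07874772e-04,
        8.72610934e+01, -4.89356074e+00]), 'qd': array([-0.0366239 , -0.00185438, -0.22466905, -0.14038333, -0.05386045,
       -0.05800153]), 'joint_efforts': array([ 1.61301279e-03, -5.70953321e+01, -5.01942158e+01, -5.24245615e-05,
        8.16751941e-03, -1.92623406e-05]), 'tool_pos': array([ 160.4244366 , -577.62613304,  230.3302607 ]), 'tcp_rot': array([-1.79903378e+02, -8.06408210e-03,  1.55159211e+01]), 'ft_force': array([-0.04211897,  0.51634289, -0.75308873]), 'wrist_torque': array([ 0.00201963, -0.05608065, -0.01079596]), 'finger_gap': 85.46682103101828}
top [[436.8, 0.0, 323.0], [0.0, 436.8, 199.4], [0.0, 0.0, 1.0]] [[0.009, -0.986, 0.166, 246.946], [-1.0, -0.007, 0.01, -85.741], [-0.009, -0.166, -0.986, 1694.344], [0.0, 0.0, 0.0, 1.0]]
side [[511.4, 0.0, 322.6], [0.0, 511.4, 206.2], [0.0, 0.0, 1.0]] [[0.966, -0.143, 0.214, 119.388], [-0.257, -0.461, 0.85, -1632.449], [-0.023, -0.876, -0.482, 1032.928], [0.0, 0.0, 0.0, 1.0]]
wrist [[352.1, 0.0, 319.1], [0.0, 352.1, 197.0], [0.0, 0.0, 1.0]] [[0.267, -0.91, -0.317, 241.488], [-0.964, -0.253, -0.085, -554.943], [-0.002, 0.328, -0.945, 372.962], [0.0, 0.0, 0.0, 1.0]]
```

View pics/top0.png

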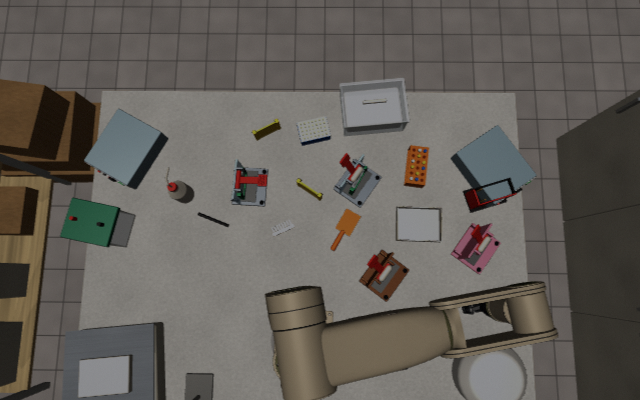

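View pics/side0.png

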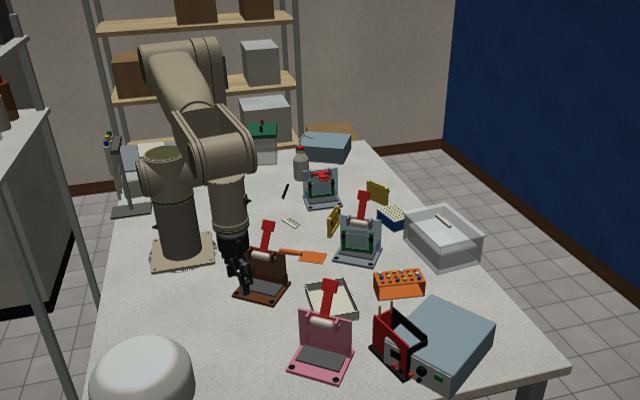

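The top view shows the open blue-grey stand at about (357,182), with its lever at (348,160) and its front towards lower right. The clamped stand is at (250,185). In the side view the open stand is at about (358,240). Next I'll measure the open stand.

```bash
python3 - <<'E'
from h import *
im,w=cloud('top0')
a=cv2.resize(im[140:215,315:400],None,fx=6,fy=6,interpolation=cv2.INTER_CUBIC)
im2,w2=cloud('side0')
b=cv2.resize(im2[185:275,320:395],None,fx=5,fy=5,interpolation=cv2.INTER_CUBIC)
c=np.zeros((450,a.shape[1]+b.shape[1],3),np.uint8);c[:a.shape[0],:a.shape[1]]=a;c[:b.shape[0],a.shape[1]:]=b[:450]
cv2.imwrite('pics/crop0.png',c[:,:,::-1]);print(a.shape,b.shape)
for nm,I,W,(r0,r1,c0,c1) in(('top',im,w,(140,215,325,390)),('side',im2,w2,(185,275,325,395))):
    P=W[r0:r1,c0:c1].reshape(-1,3);C=I[r0:r1,c0:c1].reshape(-1,3).astype(int)
    hsv=cv2.cvtColor(I[r0:r1,c0:c1],cv2.COLOR_RGB2HSV).reshape(-1,3)
    for z0,z1 in((6,15),(15,24)):
        m=(P[:,2]>z0)&(P[:,2]<z1);q=P[m][:,:2].astype(np.float32)
        if len(q)>20: print(nm,z0,z1,len(q),cv2.minAreaRect(q))
    red=((hsv[:,0]<8)|(hsv[:,0]>172))&(hsv[:,1]>150)&(hsv[:,2]>80)&(P[:,2]>40)
    q=P[red];q=q[np.argsort(q[:,2])];n=max(1,len(q)//5);print('red',len(q),[q[i*n:(i+1)*n].mean(0).round(0).tolist() for i in range(5)])
    g=(hsv[:,0]>45)&(hsv[:,0]<90)&(hsv[:,1]>70)&(P[:,2]>10);q=P[g]
    print('green',len(q),cv2.minAreaRect(q[:,:2].astype(np.float32)) if len(q)>4 else '',q.min(0),q.max(0))
E
```

```text
(450, 510, 3) (450, 375, 3)
top 6 15 669 ((623.3516235351562, -202.1866455078125), (298.9596252441406, 254.6891632080078), 0.2003527283668518)
top 15 24 266 ((636.6932373046875, -226.17916870117188), (126.50960540771484, 243.70120239257812), 55.54193878173828)
red 50 [[621.0, -185.0, 131.0], [608.0, -175.0, 133.0], [623.0, -169.0, 160.0], [644.0, -141.0, 220.0], [643.0, -140.0, 224.0]]
green 70 ((605.1592407226562, -206.8919219970703), (15.781970977783203, 134.3994903564453), 57.5269889831543) [ 547.49281748 -237.17756384   10.34152016] [ 665.53929644 -165.15937857  107.88947859]
side 6 15 671 ((669.6399536132812, 10.425750732421875), (678.2548217773438, 290.59832763671875), 68.16072082519531)
side 15 24 501 ((666.2808837890625, -32.764373779296875), (542.3767700195312, 258.2756652832031), 75.9203872680664)
red 232 [[622.0, -182.0, 144.0], [627.0, -167.0, 168.0], [633.0, -157.0, 189.0], [638.0, -151.0, 207.0], [644.0, -146.0, 219.0]]
green 282 ((595.7525024414062, 0.9166412353515625), (108.09762573242188, 490.13311767578125), 2.4924635887145996) [ 549.86502737 -242.42309484   21.59401801] [658.69734356 247.78774415 109.03749595]
```

View pics/crop0.png

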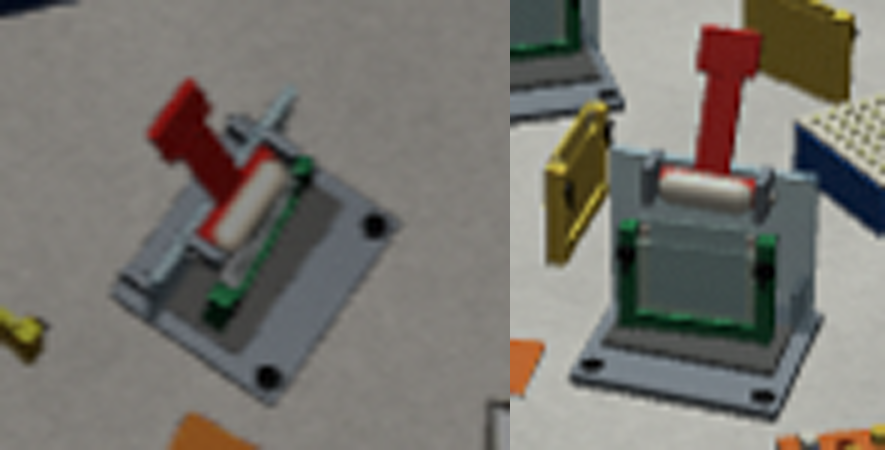

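```bash
python3 - <<'E'
from h import *
z=np.load('pics/top0.npz');K=z['K'];T=z['T']
def ray(u,v,h):
    d=T[:3,:3]@np.array([(u-K[0,2])/K[0,0],(v-K[1,2])/K[1,1],1]);t=(h-T[2,3])/d[2];return (T[:3,3]+t*d)[:2]
f=lambda x,y,h:ray((x+.0)/6+315-.4,y/6+140-.4,h)
L,B,R=f(112,293,8),f(270,402,8),f(402,222,8);print('corners',L,B,R,np.linalg.norm(L-B),np.linalg.norm(B-R))
print('centre',(L+R)/2,'yaw from BL',np.degrees(np.arctan2(*(L-B)[::-1])),'from BR',np.degrees(np.arctan2(*(B-R)[::-1]))-90)
a,b=f(303,167,102),f(222,303,102);print('rails',a,b,np.linalg.norm(a-b))
for n in('top0','side0'):
    im,W=cloud(n);P=W.reshape(-1,3);hsv=cv2.cvtColor(im,cv2.COLOR_RGB2HSV).reshape(-1,3)
    near=np.hypot(P[:,0]-610,P[:,1]+200)<125
    for z0,z1 in((7,15),(15,24)):
        q=P[near&(P[:,2]>z0)&(P[:,2]<z1)][:,:2].astype(np.float32);print(n,z0,len(q),cv2.minAreaRect(q))
    q=P[near&(P[:,2]>15)&(P[:,2]<112)&(hsv[:,0]>45)&(hsv[:,0]<90)&(hsv[:,1]>90)]
    print('green',len(q),cv2.minAreaRect(q[:,:2].astype(np.float32)),q.mean(0))
    # yaw from line fit
    vx=cv2.fitLine(q[:,:2].astype(np.float32),cv2.DIST_HUBER,0,.01,.01).ravel();print(vx,np.degrees(np.arctan2(vx[1],vx[0])))
E
```

```text
corners [ 574.82210049 -108.17930596] [ 503.35573231 -211.24101216] [ 623.68598471 -298.59572134] 125.41593625660788 148.69503979364708
centre [ 599.2540426  -203.38751365] yaw from BL 55.261291544066864 from BR 54.021926291035555
rails [ 637.3507768 -225.5747904] [ 550.72324682 -174.92677686] 100.34714857282177
top0 7 487 ((612.9166870117188, -199.90878295898438), (235.95115661621094, 227.92263793945312), 50.1681022644043)
top0 15 265 ((597.4616088867188, -199.25830078125), (126.50960540771484, 148.54115295410156), 55.54193878173828)
green 63 ((595.6156005859375, -198.81581115722656), (15.063410758972168, 109.40240478515625), 59.92622375488281) [ 588.45889193 -197.55348861   65.06098554]
[ 8.4993917e-01 -5.2688086e-01  5.9342291e+02 -2.0172961e+02] -31.794945
side0 7 358 ((582.2027587890625, -228.99240112304688), (155.76077270507812, 207.7373809814453), 62.925079345703125)
side0 15 290 ((590.71337890625, -220.86587524414062), (106.85816955566406, 150.0065460205078), 56.12548065185547)
green 206 ((598.714599609375, -204.1480712890625), (25.392208099365234, 111.0400161743164), 60.11766815185547) [ 601.48642502 -208.0851384    53.34545275]
[ 8.6914051e-01 -4.9456528e-01  5.9969934e+02 -2.0713416e+02] -29.641087
```

The stand is at about (600,-203) with yaw 55°. The frame has yaw about 59.5° and stands about 22 mm short of the wall. I'll travel to the front of the stand, tool x along stand +x and fingers open across the frame's width.

```bash
python3 -m jog '[[[0,0,0,0,0,-0.0275,1],[0,0,0,0,0,-0.0275,1],[0,0,0,0,0,-0.0275,1],[0,0,0,0,0,-0.0275,1],[0.95,0.36,0,0,0,0,1],[0.95,0.36,0,0,0,0,1],[0.95,0.36,0,0,0,0,1],[0.95,0.36,0,0,0,0,1],[0.95,0.36,0,0,0,0,1],[0.95,0.36,0,0,0,0,1],[0.95,0.36,0,0,0,0,1],[0.95,0.36,0,0,0,0,1]]]' && python3 -m jog '[[[0,0,0,0,0.0278,0,1],[0,0,0,0,0.0278,0,1],[0,0,0,0,0.0278,0,1],[0,0,0,0,0.0278,0,1],[0,0,0,0,0,0,1]]]'
python3 -c "
from h import *
s=telemetry.sense();print(s['tool_pos'],s['tcp_rot'],s['joint_pos'],s['finger_gap']);snap('wrist','w1')"
```

```text
time: 1.6
tool_pos: [497.0, -347.5, 230.8]
tcp_rot: [-180.0, -0.0, 55.1]
ft_force: [-0.2, -0.9, -0.5]
finger_gap: 85.3
time: 2.22
tool_pos: [493.7, -349.7, 227.7]
tcp_rot: [-179.5, -40.2, 54.6]
ft_force: [-0.6, -0.0, -0.4]
finger_gap: 85.4
[ 493.74939991 -349.66648589  227.69983536] [-179.52465531  -40.21084936   54.57308279] [-61.00075159  18.45460014  82.10162399  35.77663347  98.13001806
 -26.54139104] 85.40506701659228
```

View pics/w1.png

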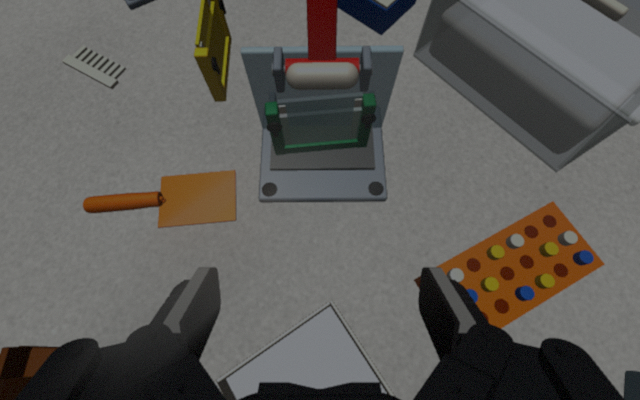

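The wrist view shows the open stand squarely ahead. Its front base edge runs (261,200)–(386,199) and the green foot bar about (276,152)–(370,145). Now a fine measurement from this picture.

```bash
python3 - <<'E'
from h import *
im,W=cloud('w1');z=np.load('pics/w1.npz');K=z['K'];T=z['T']
hsv=cv2.cvtColor(im,cv2.COLOR_RGB2HSV)
def ray(u,v,h):
    d=T[:3,:3]@np.array([(u-K[0,2])/K[0,0],(v-K[1,2])/K[1,1],1]);t=(h-T[2,3])/d[2];return (T[:3,3]+t*d)[:2]
sub=np.zeros(im.shape[:2],bool);sub[40:205,235:405]=1
P=W
print('table z',np.nanmedian(P[230:260,270:380,2]),'base z',np.nanmedian(P[180:192,290:350,2]),'pad z',np.nanmedian(P[157:164,290:350,2]))
# base+pad mask by height, near
m=sub&(P[...,2]>6)&(P[...,2]<22);q=P[m][:,:2].astype(np.float32);print('base+pad',len(q),cv2.minAreaRect(q))
c=np.array([600,-203.]);
ya=np.radians(55);f=np.array([np.cos(ya),np.sin(ya)]);l=np.array([-f[1],f[0]])
S=np.stack([(P[...,:2]-c)@f,(P[...,:2]-c)@l,P[...,2]],-1)
mb=sub&(S[...,2]>6)&(S[...,2]<16)&(S[...,0]<0);b=S[mb]
print('base y range',np.percentile(b[:,1],[.5,99.5]),'x min',np.percentile(b[:,0],.5))
# front edge line: per y-bin min x
def edge(q,lo,hi,fn):
    ys=np.arange(lo,hi,6);pts=[];
    for y in ys:
        k=q[abs(q[:,1]-y)<3]
        if len(k)>2: pts.append((y,fn(k[:,0])))
    pts=np.array(pts);p=np.polyfit(pts[:,0],pts[:,1],1);return p,np.degrees(np.arctan(p[0])),np.std(pts[:,1]-np.polyval(p,pts[:,0]))
print('front edge',edge(b,-65,65,np.min))
g=sub&(hsv[...,0]>45)&(hsv[...,0]<90)&(hsv[...,1]>120)&(hsv[...,2]>35)
q=S[g];print('green',len(q),np.percentile(q,[1,50,99],axis=0).round(1).tolist())
qf=q[(q[:,2]<60)];print('frame front',edge(qf,-50,50,np.min),edge(qf,-50,50,np.median));
hi=q[q[:,2]>85]
for s in(-1,1):
    k=hi[hi[:,1]*s>0];print('rail',s,len(k),k.mean(0),k[:,1].min(),k[:,1].max())
wall=sub&(S[...,2]>40)&(S[...,2]<138)&(abs(S[...,1])>58)&(abs(S[...,1])<74)
k=S[wall]; k=k[(k[:,0]>5)&(k[:,0]<60)];print('wall',len(k),np.median(k,0)); 
if len(k)>10: print(edge(k,-74,74,np.median))
r=sub|True;r=((hsv[...,0]<8)|(hsv[...,0]>172))&(hsv[...,1]>150)&(S[...,2]>130)&(abs(S[...,1])<40);k=S[r];k=k[np.isfinite(k).all(1)];print('lever',len(k),k[np.argsort(k[:,2])][::max(1,len(k)//6)].round(0).tolist())
E
```

```text
table z -0.16108581914971865 base z 11.872875759950631 pad z 17.520336605904447
base+pad 7008 ((589.0679931640625, -217.17796325683594), (96.80113983154297, 150.36790466308594), 55.07639694213867)
base y range [-73.20535497  74.80374951] x min -65.70831411348803
front edge (array([-5.18635792e-03, -6.57884368e+01]), np.float64(-0.2971537553410975), np.float64(0.20304939596890903))
green 496 [[nan, nan, nan], [nan, nan, nan], [nan, nan, nan]]
frame front (array([-0.08034742, -5.5538305 ]), np.float64(-4.593699765267199), np.float64(0.5171012852943933)) (array([-0.0906628 , -3.53654664]), np.float64(-5.180432857806957), np.float64(0.20104906255100768))
rail -1 141 [  5.66487361 -44.91374984 101.4083936 ] -50.937108321131184 -39.180802231011874
rail 1 156 [ -3.65988182  51.22158139 101.41800148] 45.01177208702288 57.43087294161566
wall 1770 [ 29.72992637 -58.33435563 101.09861796]
(array([-4.04252626e-03,  2.97325732e+01]), np.float64(-0.23161843151001274), np.float64(0.0824215449861507))
lever 1996 [[18.0, -32.0, 130.0], [28.0, 14.0, 136.0], [32.0, 6.0, 146.0], [37.0, -9.0, 155.0], [42.0, 9.0, 163.0], [48.0, 14.0, 171.0], [-223.0, 3.0, 293.0]]
```

```bash
python3 - <<'E'
from h import *
from scipy.spatial.transform import Rotation as R
s=telemetry.sense();Rm=R.from_euler('xyz',s['tcp_rot'],degrees=True).as_matrix()
im,W=cloud('w1');L=(W-s['tool_pos'])@Rm
for name,sl in(('left',(slice(255,400),slice(90,225))),('right',(slice(255,400),slice(415,560)))):
    q=L[sl].reshape(-1,3);q=q[np.isfinite(q).all(1)&(q[:,2]<5)&(abs(q[:,1])<75)&(abs(q[:,0])<60)]
    for z0 in range(-60,5,5):
        k=q[(q[:,2]>=z0)&(q[:,2]<z0+5)]
        if len(k)>3: print(name,z0,len(k),'x',k[:,0].min().round(1),k[:,0].max().round(1),'y',k[:,1].min().round(1),k[:,1].max().round(1))
c=np.array([599.2,-202.8]);ya=np.radians(55.25);f=np.array([np.cos(ya),np.sin(ya)]);l=np.array([-f[1],f[0]])
print('TCP in stand',(s['tool_pos'][:2]-c)@f,(s['tool_pos'][:2]-c)@l,s['tool_pos'][2])
print('tool axes in stand',[[round(float(Rm[:2,i]@f),3),round(float(Rm[:2,i]@l),3),round(float(Rm[2,i]),3)] for i in range(3)])
E
```

```text
left -60 870 x 4.0 12.9 y -68.6 -42.0
left -55 413 x -3.4 11.3 y -64.6 -43.5
left -50 578 x -8.4 10.7 y -57.5 -43.0
left -45 606 x -13.0 10.5 y -57.8 -43.3
left -40 554 x -13.2 10.1 y -57.5 -43.2
left -35 501 x -13.2 10.4 y -57.6 -43.5
left -30 444 x -12.9 10.3 y -57.9 -43.3
left -25 383 x -13.3 10.2 y -57.4 -43.4
left -20 272 x -12.7 10.0 y -55.0 -43.5
left -15 64 x -11.3 7.9 y -44.2 -43.5
right -60 934 x 3.7 12.6 y 39.8 68.9
right -55 409 x -3.4 11.2 y 41.1 61.4
right -50 578 x -8.0 10.2 y 40.8 55.0
right -45 603 x -13.4 10.0 y 40.9 55.8
right -40 547 x -13.5 9.9 y 40.9 55.5
right -35 507 x -13.7 9.9 y 41.0 55.4
right -30 448 x -13.2 10.0 y 41.0 55.3
right -25 388 x -13.9 10.0 y 41.0 55.3
right -20 265 x -13.9 9.8 y 41.0 53.0
right -15 72 x -12.1 7.4 y 41.3 42.0
TCP in stand -180.0030872893425 2.2689525672184203 229.15828162601647
tool axes in stand [[0.766, -0.006, 0.643], [-0.005, -1.0, -0.004], [0.643, -0.0, -0.766]]
```

```bash
cat >> h.py <<'E'
from scipy.spatial.transform import Rotation as R
C=np.array([599.2,-202.8]);YA=np.radians(55.25);F=np.array([np.cos(YA),np.sin(YA)]);Lf=np.array([-F[1],F[0]])
def st():
    s=telemetry.sense();p=s['tool_pos'];f=s['ft_force'];Rm=R.from_euler('xyz',s['tcp_rot'],degrees=True).as_matrix()
    print('t',round(s['time'],2),'TCP stand',np.round([(p[:2]-C)@F,(p[:2]-C)@Lf,p[2]],1),'F',np.round([f[:2]@F,f[:2]@Lf,f[2]],1),'axes x',np.round([Rm[:2,0]@F,Rm[:2,0]@Lf,Rm[2,0]],3),'z',np.round([Rm[:2,2]@F,Rm[:2,2]@Lf,Rm[2,2]],3),'gap',round(s['finger_gap']))
E
python3 -m jog '[[[-0.067,0,0.82,0,0,0,1],[-0.067,0,0.82,0,0,0,1],[-0.067,0,0.82,0,0,0,1],[-0.067,0,0.82,0,0,0,1],[-0.067,0,0.82,0,0,0,1],[0,0,0.4,0,0,0,1],[0,0,0.25,0,0,0,1],[0,0,0,0,0,0,1],[0,0,0,0,0,0,1]]]' >/dev/null; python3 -c "
from h import *
st();im,d=snap('wrist','w2')"
```

```text
t 3.4 TCP stand [-39.6   0.1  40. ] F [-0.5  0.5  1. ] axes x [ 0.766 -0.001  0.643] z [ 0.643 -0.004 -0.766] gap 85
```

View pics/w2.png

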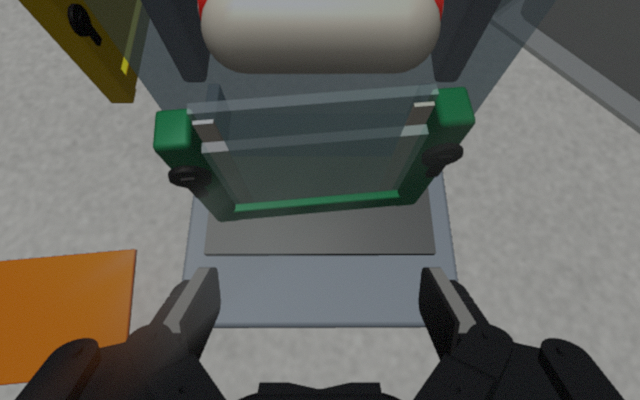

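Fingers straddle both rails. I'll lower them the rest of the way and push slowly.

```bash
python3 -m jog '[[[-0.04,-0.02,0.23,0,0,0,1],[-0.034,-0.02,0.23,0,0,0,1],[0,0,0,0,0,0,1],[0.08,0,0.067,0,0,0,1],[0.08,0,0.067,0,0,0,1],[0.08,0,0.067,0,0,0,1],[0.06,0,0.05,0,0,0,1],[0,0,0,0,0,0,1]]]' >/dev/null; python3 -c "
from h import *
st()"; python3 -m jog '[[[0.046,0,0.039,0,0,0,1],[0.046,0,0.039,0,0,0,1],[0.046,0,0.039,0,0,0,1],[0,0,0,0,0,0,1]]]' >/dev/null; python3 -c "
from h import *
st();snap('wrist','w3')"
```

```text
t 4.45 TCP stand [-7.1  3.2 18.8] F [-0.2 -0.3 -0.3] axes x [ 0.766 -0.001  0.643] z [ 0.643 -0.001 -0.766] gap 86
t 4.95 TCP stand [ 2.1  3.2 18.6] F [-1.4 -1.4 -0.5] axes x [ 0.766 -0.002  0.643] z [ 0.643 -0.001 -0.766] gap 86
```

View pics/w3.png

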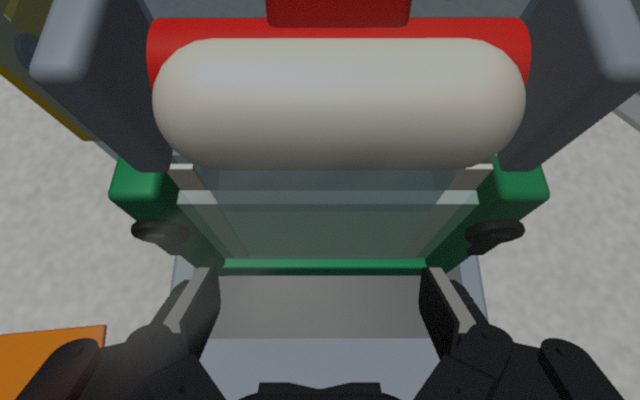

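The fingers are on both rails and the frame already looks square and upright. I'll carry on towards the wall.

```bash
python3 -m jog '[[[0.04,0,0.034,0,0,0,1],[0.04,0,0.034,0,0,0,1],[0.04,0,0.034,0,0,0,1],[0.0,0,0.0,0,0,0,1]]]' >/dev/null; python3 -c "
from h import *
st()"; python3 -m jog '[[[0.023,0,0.019,0,0,0,1],[0.023,0,0.019,0,0,0,1],[0,0,0,0,0,0,1]]]' >/dev/null; python3 -c "
from h import *
st()
snap('wrist','w4')
im,W=cloud('w4');hsv=cv2.cvtColor(im,cv2.COLOR_RGB2HSV)
S=np.stack([(W[...,:2]-C)@F,(W[...,:2]-C)@Lf,W[...,2]],-1)
g=(hsv[...,0]>45)&(hsv[...,0]<90)&(hsv[...,1]>110)
q=S[g];q=q[np.isfinite(q).all(1)&(abs(q[:,1])<70)]
for s in(-1,1):
  for a,b in((95,110),(30,90),(15,34)):
    k=q[(q[:,1]*s>0)&(q[:,2]>a)&(q[:,2]<b)]
    if len(k): print(s,a,len(k),np.percentile(k,[2,50,98],axis=0).round(1).tolist())
b=q[(q[:,2]<35)];print('bar',len(b),np.polyfit(b[:,1],b[:,0],1) if len(b)>5 else '')
"
```

```text
t 5.5 TCP stand [10.   3.4 18.5] F [-0.3 -0.3 -0.5] axes x [ 0.766 -0.002  0.643] z [ 0.643 -0.001 -0.766] gap 85
t 5.88 TCP stand [12.8  3.2 18.6] F [-0.3 -0.3 -0.6] axes x [ 0.766 -0.002  0.643] z [ 0.643 -0.001 -0.766] gap 85
-1 95 12 [[13.2, -45.5, 95.1], [13.7, -43.6, 96.3], [13.9, -42.9, 97.9]]
-1 30 2514 [[-23.5, -56.5, 31.2], [12.0, -38.8, 36.2], [15.5, -1.5, 83.5]]
-1 15 792 [[9.5, -40.0, 25.0], [10.2, -21.1, 32.8], [14.4, -1.0, 34.0]]
1 95 20 [[14.3, 43.3, 95.0], [15.3, 43.8, 96.1], [16.1, 44.5, 97.5]]
1 30 1178 [[10.0, 0.7, 31.2], [12.4, 19.0, 34.2], [14.5, 43.7, 36.6]]
1 15 606 [[9.8, 0.6, 25.2], [11.2, 15.3, 33.3], [14.5, 42.8, 34.0]]
bar 2484 [ 0.02245316 11.69997581]
```

```bash
for i in 1 ; do python3 -m jog '[[[0.0153,0,0.0129,0,0,0,1],[0,0,0,0,0,0,1]]]' >/dev/null; python3 -c "
from h import *
st()"; python3 -m jog '[[[0.0153,0,0.0129,0,0,0,1],[0,0,0,0,0,0,1]]]' >/dev/null; python3 -c "
from h import *
st()"; done
```

```text
t 6.17 TCP stand [13.6  3.2 18.6] F [-1.6  0.3 -0.8] axes x [ 0.766 -0.002  0.643] z [ 0.643 -0.001 -0.766] gap 85
t 6.42 TCP stand [14.6  3.1 18.7] F [-1.6  0.1 -0.9] axes x [ 0.766 -0.002  0.643] z [ 0.643 -0.002 -0.766] gap 86
```

```bash
python3 -m jog '[[[0.0153,0,0.0129,0,0,0,1],[0,0,0,0,0,0,1]]]' >/dev/null; python3 -c "
from h import *
st()"; python3 -m jog '[[[0.0153,0,0.0129,0,0,0,1],[0,0,0,0,0,0,1],[0,0,0,0,0,0,1]]]' >/dev/null; python3 -c "
from h import *
st()
snap('wrist','w5')
im,W=cloud('w5');hsv=cv2.cvtColor(im,cv2.COLOR_RGB2HSV)
S=np.stack([(W[...,:2]-C)@F,(W[...,:2]-C)@Lf,W[...,2]],-1)
g=(hsv[...,0]>45)&(hsv[...,0]<90)&(hsv[...,1]>110)
q=S[g];q=q[np.isfinite(q).all(1)&(abs(q[:,1])<70)]
b=q[(q[:,2]<30)&(abs(q[:,1])<36)]
for y in(-30,-15,0,15,30): k=b[abs(b[:,1]-y)<6];print(y,len(k),np.median(k,0).round(1))
"
```

```text
t 6.67 TCP stand [15.7  3.1 18.7] F [-0.8 -0.7 -1. ] axes x [ 0.766 -0.002  0.643] z [ 0.643 -0.002 -0.766] gap 85
t 7.05 TCP stand [16.5  3.1 18.7] F [-3.   0.2 -0.8] axes x [ 0.766 -0.002  0.643] z [ 0.643 -0.002 -0.766] gap 85
-30 53 [ 14.2 -30.9  27.6]
-15 43 [ 14.2 -14.5  27.8]
0 39 [14.2 -0.9 27.6]
15 32 [14.2 14.1 27.8]
30 0 [nan nan nan]
  return _methods._mean(a, axis=axis, dtype=dtype,
  ret = um.true_divide(
```

View pics/w5.png

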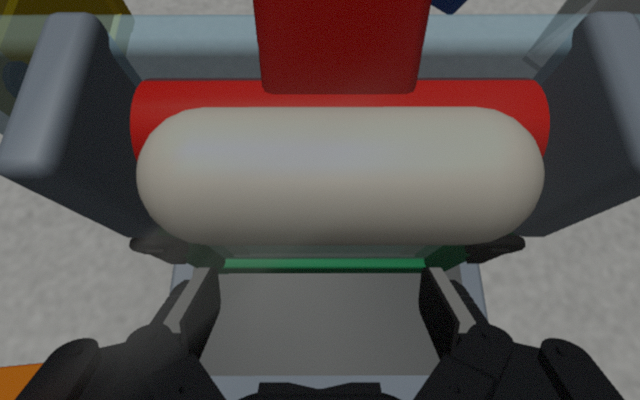

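```bash
python3 -m jog '[[[0.0153,0,0.0129,0,0,0,1],[0,0,0,0,0,0,1],[0,0,0,0,0,0,1]]]' >/dev/null; python3 -c "
from h import *
st()"; python3 -m jog '[[[0.0153,0,0.0129,0,0,0,1],[0,0,0,0,0,0,1],[0,0,0,0,0,0,1]]]' >/dev/null; python3 -c "
from h import *
st()"
```

```text
t 7.47 TCP stand [16.7  3.1 18.6] F [-8.6  1.2  0.3] axes x [ 0.766 -0.002  0.642] z [ 0.642 -0.002 -0.766] gap 85
t 7.85 TCP stand [16.8  3.  18.5] F [-14.4   4.4   2.3] axes x [ 0.767 -0.002  0.642] z [ 0.642 -0.002 -0.767] gap 85
```

Seated: the force rose to 14 N with no further motion. Backing off.

```bash
python3 -m jog '[[[-0.05,0,-0.042,0,0,0,1],[-0.08,0,-0.067,0,0,0,1],[-0.1,0,-0.084,0,0,0,1],[-0.15,0,-0.126,0,0,0,1],[0,0,-0.7,0,0,0,1],[0,0,-0.9,0,0,0,1],[0,0,-0.9,0,0,0,1],[0,0,-0.9,0,0,0,1],[0,0,0,0,0,0,1]]]' >/dev/null; python3 -c "
from h import *
st();snap('wrist','w6')
im,W=cloud('w6');hsv=cv2.cvtColor(im,cv2.COLOR_RGB2HSV)
S=np.stack([(W[...,:2]-C)@F,(W[...,:2]-C)@Lf,W[...,2]],-1)
g=(hsv[...,0]>45)&(hsv[...,0]<90)&(hsv[...,1]>110)
q=S[g];q=q[np.isfinite(q).all(1)&(abs(q[:,1])<70)]
for z in(24,28,40,60,80,101):
  for y in(-48,-25,0,25,48):
    k=q[(abs(q[:,1]-y)<7)&(abs(q[:,2]-z)<3)]
    if len(k)>3:print(z,y,len(k),'xmin',np.percentile(k[:,0],5).round(1),np.median(k,0).round(1))
r=((hsv[...,0]<8)|(hsv[...,0]>172))&(hsv[...,1]>150)&(S[...,2]>140)&(abs(S[...,1])<30)&(S[...,0]>0);k=S[r];k=k[np.isfinite(k).all(1)]
if len(k):k=k[np.argsort(k[:,2])];print('lever',len(k),k[::max(1,len(k)//6)].round(0).tolist())
"
```

```text
t 8.97 TCP stand [-118.7    1.   152.4] F [1.  0.1 0.1] axes x [0.767 0.    0.641] z [ 0.641 -0.008 -0.767] gap 86
24 -48 17 xmin 13.7 [ 14.1 -46.5  24.6]
24 -25 6 xmin 13.9 [ 14.4 -28.7  25.9]
28 -48 23 xmin 13.8 [ 14.  -46.6  28.6]
28 -25 8 xmin 13.7 [ 14.  -28.1  26.7]
40 -48 15 xmin 13.6 [ 14.2 -44.9  39.7]
60 -48 16 xmin 13.5 [ 14.2 -45.7  58.7]
101 -48 137 xmin 14.1 [ 18.7 -49.7 101.3]
101 48 211 xmin 14.0 [ 18.7  51.  101.4]
lever 1613 [[29.0, -11.0, 140.0], [32.0, -9.0, 144.0], [35.0, -3.0, 147.0], [34.0, 7.0, 151.0], [37.0, 8.0, 154.0], [40.0, 5.0, 157.0], [40.0, 7.0, 161.0]]
```

View pics/w6.png

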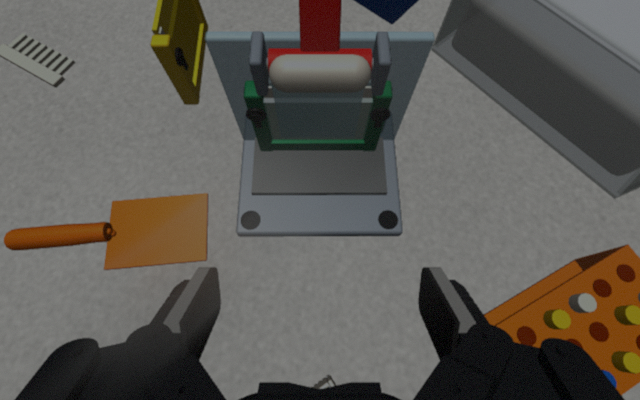

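The frame is flat on the wall: bar and rail fronts at x≈14, both rail tops equal, upright. The lever is still back at about 0.07. I'll shut the fingers, go upright and cross above to behind the lever.

```bash
python3 -m jog '[[[0.64,0,-0.767,0,0,0,0],[0.64,0,-0.767,0,0,0,0],[0.64,0,-0.767,0,0,0,0],[0,0,0,0,-0.0278,0,0],[0,0,0,0,-0.0278,0,0],[0,0,0,0,-0.0278,0,0],[0,0,0,0,-0.0278,0,0],[0,0,0,0,0,0,0]]]' 40 >/dev/null; python3 -c "
from h import *
st()"; python3 -m jog '[[[0.96,0,0,0,0,0,0],[0.96,0,0,0,0,0,0],[0.96,0,0,0,0,0,0],[0.96,0,0,0,0,0,0],[0.96,0,0,0,0,0,0],[0,0,0,0,0,0,0],[0,0,0,0,0,0,0]]]' >/dev/null; python3 -c "
from h import *
st();
im,d=snap('wrist','w7');im2,d2=snap('side','s7')
b=cv2.resize(im2[130:290,290:440],None,fx=2.5,fy=2.5,interpolation=cv2.INTER_CUBIC)
cv2.imwrite('pics/c7.png',np.hstack([b,im[:,200:600]])[:,:,::-1])"
```

```text
t 10.03 TCP stand [-112.2    4.2  297.4] F [ 0.1  0.6 -0.6] axes x [ 1.     0.004 -0.   ] z [-0.     0.002 -1.   ] gap 0
t 10.9 TCP stand [123.    3.1 296.9] F [-0.3 -0.8  0.3] axes x [ 1.    -0.003  0.   ] z [ 0.     0.003 -1.   ] gap 0
```

View pics/c7.png

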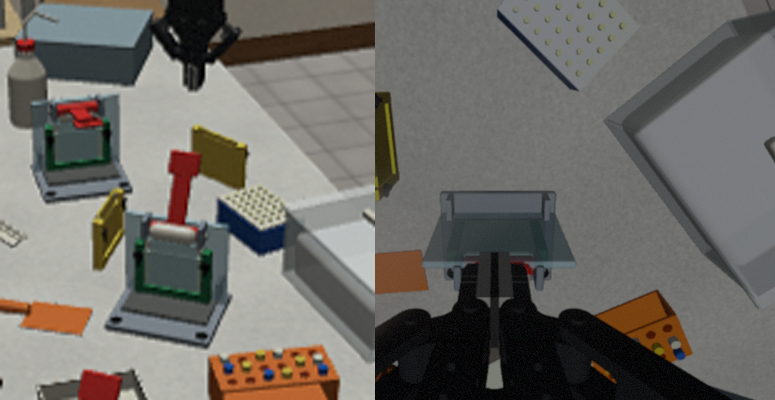

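```bash
python3 -m jog '[[[0,0.03,0.9,0,0,0,0],[0,0.03,0.9,0,0,0,0],[0,0,0,0,0,0,0]]]' >/dev/null; python3 -c "
from h import *
st()"; python3 -m jog '[[[-0.28,0,-0.04,0,0,0,0],[-0.28,0,-0.04,0,0,0,0],[-0.28,0,-0.04,0,0,0,0],[-0.28,0,-0.04,0,0,0,0],[-0.28,0,-0.04,0,0,0,0],[-0.28,0,-0.04,0,0,0,0],[0,0,0,0,0,0,0]]]' >/dev/null; python3 -c "
from h import *
st()";
```

```text
t 11.38 TCP stand [121.5   2.3 203.5] F [ 0.   0.3 -0.3] axes x [ 1.    -0.004 -0.003] z [-0.003  0.009 -1.   ] gap 0
t 12.25 TCP stand [ 38.2   0.3 220.2] F [-0.4 -0.2  0.4] axes x [ 1.    -0.004 -0.001] z [-0.001  0.001 -1.   ] gap 0
```

```bash
python3 -m jog '[[[-0.188,0,0.02,0,0,0,0],[-0.188,0,0.02,0,0,0,0],[-0.188,0,0.02,0,0,0,0],[-0.174,0,0.075,0,0,0,0],[-0.174,0,0.075,0,0,0,0],[-0.174,0,0.075,0,0,0,0]]]' >/dev/null; python3 -c "
from h import *
st();snap('side','s8')
im2=cv2.imread('pics/s8.png')
cv2.imwrite('pics/c8.png',cv2.resize(im2[130:290,290:440],None,fx=3,fy=3,interpolation=cv2.INTER_CUBIC))"
```

```text
t 13.0 TCP stand [-14.3   0.3 206.4] F [7.5 0.1 1.8] axes x [ 1.    -0.002  0.001] z [ 0.001 -0.    -1.   ] gap 0
```

View pics/c8.png

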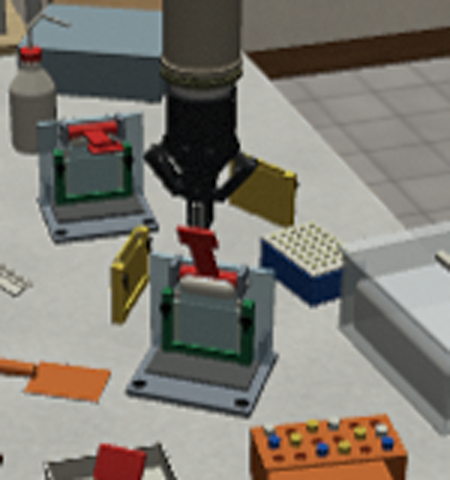

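The lever follows the fingers past upright, with the frame still in place. I'll continue along the arc.

```bash
python3 -m jog '[[[-0.147,0,0.133,0,0,0,0],[-0.147,0,0.133,0,0,0,0],[-0.147,0,0.133,0,0,0,0],[-0.101,0,0.16,0,0,0,0],[-0.101,0,0.16,0,0,0,0],[-0.101,0,0.16,0,0,0,0],[0,0,0,0,0,0,0]]]' >/dev/null; python3 -c "
from h import *
st()"; python3 -m jog '[[[-0.039,0,0.121,0,0,0,0],[-0.039,0,0.121,0,0,0,0],[-0.039,0,0.121,0,0,0,0],[0,0,0,0,0,0,0],[0,0,0,0,0,0,0]]]' >/dev/null; python3 -c "
from h import *
st()"
```

```text
t 13.93 TCP stand [-52.5  -0.3 163. ] F [ 1.4 -1.   3.8] axes x [ 1.    -0.003 -0.   ] z [-0.    -0.002 -1.   ] gap 0
t 14.55 TCP stand [-5.830e+01 -1.000e-01  1.445e+02] F [-0.3 -1.3  3.4] axes x [ 1.    -0.003 -0.001] z [-0.001 -0.001 -1.   ] gap 0
```

Almost shut. I'll press on in small steps until the force shows the stop.

```bash
python3 -m jog '[[[0,0,0.03,0,0,0,0],[0,0,0.03,0,0,0,0],[0,0,0,0,0,0,0]]]' >/dev/null; python3 -c "
from h import *
st()"; python3 -m jog '[[[0,0,0.02,0,0,0,0],[0,0,0.02,0,0,0,0],[0,0,0,0,0,0,0],[0,0,0,0,0,0,0]]]' >/dev/null; python3 -c "
from h import *
st()"
```

```text
t 14.93 TCP stand [-58.4  -0.4 143.4] F [-4.4  3.  13.5] axes x [ 1.    -0.003 -0.001] z [-0.001 -0.002 -1.   ] gap 0
t 15.43 TCP stand [-58.5  -0.7 143.1] F [-4.1  9.2 24.5] axes x [ 1.    -0.003 -0.001] z [-0.001 -0.003 -1.   ] gap 0
```

Stop reached: the force climbs to 24 N with no motion. Lifting off to check.

```bash
python3 -m jog '[[[0,0,-0.2,0,0,0,0],[0,0,-0.8,0,0,0,0],[0,0,-0.9,0,0,0,0],[-0.8,0,-0.9,0,0,0,0],[-0.8,0,0,0,0.028,0,0],[-0.8,0,0,0,0.028,0,0],[0,0,0,0,0.028,0,0],[0,0,0,0,0,0,0],[0,0,0,0,0,0,0]]]' >/dev/null; python3 -c "
from h import *
st();im,_=snap('wrist','w9');im2,_=snap('side','s9');snap('top','t9')
b=cv2.resize(im2[130:290,290:440],None,fx=2.5,fy=2.5,interpolation=cv2.INTER_CUBIC)
cv2.imwrite('pics/c9.png',np.hstack([b,im[:,140:540]])[:,:,::-1])
_,W=cloud('w9');hsv=cv2.cvtColor(im,cv2.COLOR_RGB2HSV)
S=np.stack([(W[...,:2]-C)@F,(W[...,:2]-C)@Lf,W[...,2]],-1);ok=np.isfinite(S).all(-1)&(abs(S[...,1])<70)&(S[...,0]>-100)&(S[...,0]<60)
r=ok&((hsv[...,0]<8)|(hsv[...,0]>172))&(hsv[...,1]>150)&(abs(S[...,1])<23)&(S[...,0]<-10)&(S[...,2]>125)
k=S[r];p=np.polyfit(k[:,0],k[:,2],1);print('lever above level deg',np.degrees(np.arctan(-p[0])),'tip x',k[:,0].min(),len(k))
q=S[ok&(hsv[...,0]>45)&(hsv[...,0]<90)&(hsv[...,1]>110)]
for s in(-1,1):
  k=q[(q[:,1]*s>40)&(q[:,2]>93)];print('rail top',s,len(k),np.median(k,0).round(1))
  k=q[(q[:,1]*s>40)&(q[:,2]<85)];print('rail front',s,len(k),np.percentile(k[:,0],[10,50,90]).round(1) if len(k) else '')
"
```

```text
t 16.55 TCP stand [-176.6    0.7  271.9] F [ 0.1 -0.5 -0. ] axes x [ 0.865 -0.002  0.502] z [ 0.502 -0.    -0.865] gap 0
lever above level deg 10.379929533686456 tip x -85.09938918631072 2496
rail top -1 70 [ 19.3 -49.2  98.6]
rail front -1 0 
rail top 1 119 [19.9 50.9 98.3]
rail front 1 11 [14.7 16.8 30.1]
```

View pics/c9.png

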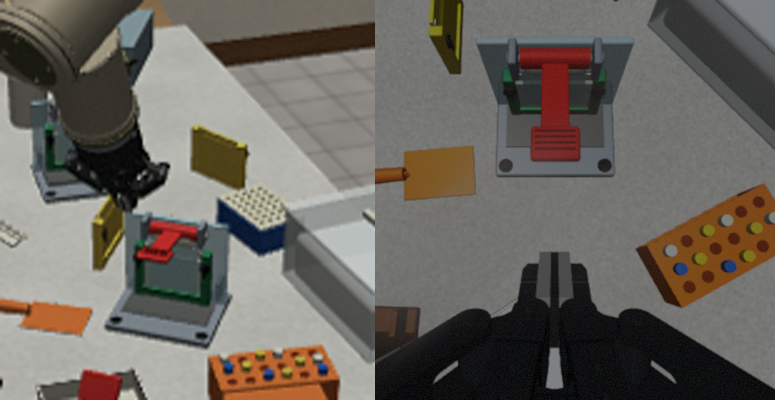

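The lever is shut at 10.4° above level. The rail tops dropped about 3 mm, so the pad is squeezed, and the frame is still against the wall. The robot is clear and the neighbours look undisturbed, so I'm handing in.

```bash
python3 -c "
from bench import job
print(job.hand_in())"
```

```text
the job is handed in; nothing more can be done
None
```

The frame is seated against the open stand's back wall and the lever is shut at its stop. I handed the job in after about 16.6 s on the robot's clock; the hand-in gives no verdict.

**What I did:** I slid the frame back with the open, 40°-sloped fingers on both rails near the foot. The wrist force peaked at about 15 N as it met the wall, against the 30 N limit. I then swung the red lever over from behind with shut fingers, pressing to about 25–27 N at the stop, and withdrew.

**Last checks:**
- **Frame:** before clamping, the bar and rail fronts were at x ≈ 14 mm, which puts the frame's origin at about 22 mm. It looked square and upright.
- **After clamping:** both rail tops are within 0.6 mm of each other in x. They also dropped from 101.4 to about 98.4 mm, so the pad is squeezed by about 3 mm.
- **Lever:** it stands 10.4° above level, which is shut.
- **Surroundings:** the robot is clear of the bench. I judged the bystanders undisturbed by eye only, without measuring them. The arm partly hid the other stand in the last picture, so I did not recheck its lever; the arm never worked near it.
- **Weak reading:** one rail-front reading after clamping spread from 15 to 30 mm. It came from only 11 pixels, so I ignored it.

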